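# Index the denture on the spoked turntable and latch it

### The job

With a closed fingertip, push on the spoke pegs of the turntable to bring the denture round to the raised index line on the stand, its spoke peg standing over that line. Then push the latch arm in as far as it goes, so that its fork straddles that peg, and back away. Push gently, do not grip or lift anything, and do not touch the three pieces that ride on the turntable or disturb the other things on the bench.

Things in the scene. Friction and masses are not known exactly. Their poses are not given: they have to be found in the camera images.
- stand: fixed dark steel stand of the turntable, 7 to 10 mm high: a foot disc 176 mm across and a flat tongue 36 mm wide that runs out along its -y axis and turns towards its -x axis to the latch pivot. Origin: under the turntable's axis, on the bench; z up. Its yaw varies.
- index_mark (a point): point on the raised steel index line on the stand's tongue, 125 mm from the turntable's axis along the stand's -y axis, 10 mm above the bench; a spoke peg at the index stands over this point
- index_place (a point): point where the centre of the piece at the index rides: 50 mm from the axis along the stand's -y axis, 26 mm above the bench
- turntable: aluminium disc 188 mm across, top at 24 mm, that turns freely either way without end about the vertical axis through its origin (origin: on the axis at bench height) and stays where it is left; about 1 N at a peg turns it. It has three round rubber places (top at 26 mm, centres 50 mm from the axis, 120 degrees apart), and on the same three radii a spoke that ends in an upright peg.
- peg_0 (a point): point on the axis of one of the three upright spoke pegs, 55 mm above the bench, 125 mm from the turntable's axis. The peg is a steel pin 12 mm thick, from 14 to 76 mm above the bench, black band near the top; the three are alike
- peg_1 (a point): point on the axis of one of the three upright spoke pegs, 55 mm above the bench, 125 mm from the turntable's axis. The peg is a steel pin 12 mm thick, from 14 to 76 mm above the bench, black band near the top; the three are alike
- peg_2 (a point): point on the axis of one of the three upright spoke pegs, 55 mm above the bench, 125 mm from the turntable's axis. The peg is a steel pin 12 mm thick, from 14 to 76 mm above the bench, black band near the top; the three are alike
- denture_base: the denture: low horseshoe of white teeth on a gum base, 44x56x21 mm, the lowest of the three pieces; loose on one of the rubber places (which one varies). Origin: centre of its underside
- orange_arch: plaster arch cast, 54x64x36 mm, hollow horseshoe with a side boss, loose on another place; origin: centre of its underside
- cast_upper: plaster cast of an upper jaw on a solid angular base, 57x68x30 mm, loose on the third place; origin: centre of its underside
- latch_arm (a joint): angle of the latch arm about its vertical pivot: 0 = swung fully out (open), 1.0 rad = fully in against its stop, where the arm points along the stand's +x axis. It grows counter-clockwise seen from above, takes about 1.5 N at its push peg and stays where it is left. A spoke peg more than about 12 mm off the index line blocks its fork.
- latch_pivot (a point): point on the latch arm's pivot axis, 38 mm above the bench, at (-90, -155) mm in the stand's x and y. The arm is a steel bar 14 mm wide, 112 mm long from the pivot, 32 to 44 mm above the bench; 69 and 111 mm from the pivot two 8 mm round prongs stick out 37 mm square to it, to the left seen from the pivot: the fork that closes round the spoke peg
- latch_peg (a point): point on the axis of the upright push peg on the latch arm, 55 mm from the pivot, 68 mm above the bench; the peg is 12 mm thick and its top is 76 mm above the bench. Its stop is hard: keep every push on pegs and arm well under 35 N, which would be rough
- phone: smartphone lying flat, 75x152x9 mm, bystander; origin: centre of its underside
- wax_block: block of modelling wax, 30x62x19 mm, bystander; origin: centre of its underside
- white_pot: white screw-lid pot, 60 mm wide, 55 mm high, bystander; origin: centre of its underside
- capped_jar: jar with a black cap, 38 mm wide, 89 mm high, bystander; origin: centre of its underside
There are look-alikes about, which are no part of the job. What is shaped like the denture_base but blue, turquoise or yellow is not meant.

How it is judged:
On the way, in this order (a step that is already met when the one before it is completed fails the run):
1. the denture has been brought to the index line, the turntable at rest, the latch still open (horizontal distance between denture_base and index_place below 0.02 m and horizontal distance between any of peg_0, peg_1, peg_2 and index_mark below 0.014 m and velocity of joint turntable between -0.1 and 0.1 rad/s and value of joint latch_arm below 0.6 rad), for 0.2 s.
2. the latch arm has been pushed in, its fork round the denture's spoke peg (horizontal distance between denture_base and index_place below 0.02 m and horizontal distance between any of peg_0, peg_1, peg_2 and index_mark below 0.014 m and value of joint latch_arm above 0.94 rad), for 0.2 s.
At the end, for the whole second after the job is handed in: The denture rides within 20 mm of its index place and a spoke peg stands within 14 mm of the index line point; the latch arm is at 0.94 rad or more; the three pieces rest upright on the turntable (all of step 2 and linear speed of each of denture_base, orange_arch, cast_upper below 0.02 m/s and height (world z) of denture_base between 0.02 and 0.034 m and angle between each of denture_base, orange_arch, cast_upper's own z axis and vertical below 0.15 rad and horizontal distance between each of denture_base, orange_arch, cast_upper and turntable below 0.075 m and height (world z) of orange_arch between 0.02 and 0.034 m and height (world z) of cast_upper between 0.02 and 0.034 m); the robot touches nothing.
It fails at once if a piece on the turntable is touched (contact force between any of the fingers, the arm and denture_base above 0.3 N or contact force between any of the fingers, the arm and orange_arch above 0.3 N or contact force between any of the fingers, the arm and cast_upper above 0.3 N).
It fails at once if a piece is lifted off the turntable (height (world z) of any of denture_base, orange_arch, cast_upper above 0.045 m).
It fails at once if a peg is gripped between the fingers ((contact force between the fingers and turntable above 0.5 N and ((horizontal distance between the grasp point and peg_0 below 0.009 m and height (world z) of the grasp point below 0.085 m) or (horizontal distance between the grasp point and peg_1 below 0.009 m and height (world z) of the grasp point below 0.085 m) or (horizontal distance between the grasp point and peg_2 below 0.009 m and height (world z) of the grasp point below 0.085 m))) or (contact force between the fingers and stand above 0.5 N and (horizontal distance between the grasp point and latch_peg below 0.009 m and height (world z) of the grasp point below 0.085 m))).
It fails at once if the turntable or the latch is pushed roughly (more than 35 N) (contact force between the fingers and turntable above 35 N or contact force between the fingers and stand above 35 N).
It fails at once if a bystander is moved more than 25 mm (distance of any of phone, wax_block, white_pot, capped_jar from where it was at the start of the episode above 0.025 m).
It also fails if it takes over 72 s, if anything falls off the work surface, if the arm or the gripper's body presses on something with over 40 N, if the wrist force passes 120 N, or if a joint passes its speed limit or range.

### The arm

A 6-joint arm with a two-finger parallel gripper is mounted at the origin on a cart in front of the work surface, level with it; the furniture and walls round the work are solid. World frame = base frame: x ahead of the robot, y to its left, z up, the work surface at z = 0. Lengths are in m, angles in rad, forces in N, time in s.
With the tool pointing down it reaches from about 0.25 to 0.725 m from the base axis. Payload 4 kg.
Tool frame: the origin (TCP) lies on the centre line of the jaws, within the pads' length; the fingertips stand 22 mm ahead of it and the grasp point (between the pads) lies 3 mm ahead of it; z points along the fingers, y is the line along which they close (so a half turn about z gives the same grasp; the last joint's range is limited). The gripper opens to 85 mm and grips with 20 to 120 N. Pads are 22 mm wide; open, the fingers measure 114 mm over their backs; the gripper's body (76 mm by 85 mm) begins 54 mm behind the grasp point. The pads swing forward as they close: fully open they stand 13 mm farther back than shut.
Start: joints at [-1.312, 0.241, 0.005, 1.335, 0, 1.571], TCP at [0.128, -0.483, 0.253] pointing down, gripper open.
Joint ranges: [-2.72, 2.72], [-1.05, 1.87], [-1.09, 1.28], [-1.99, 2.15], [-1.42, 1.44], [-3.14, 3.14]. Speed limits (rad/s): [2.79, 2.79, 3.14, 3.14, 3.14, 3.14].

### API

Orientations are given as a unit quaternion [x, y, z, w].
In Python, from workcell import bot gives the robot as it stands.
- The arm moves only by the shell command python3 -m inch 'ROWS'. ROWS is JSON, one flat list of numbers, 7 for each row, row after row: the shift along the world's x, y, z in mm, then the turn, a rotation vector about the world's x, y, z in rad, then the opening in per cent of the stroke, from 0 (shut) to 100 (fully open). A call has 1 to 8 rows; each row is the pose to reach, as a shift and turn from the pose commanded when the call began; what a row does not reach only later rows make up. A row lasts 1/12 s, in which the tool goes at most 41.7 mm and 7.16 degrees, less where a joint would pass 70% of its speed; a pose out of reach is approached as far as the arm can. A call with a gripper value outside its range is refused whole. The fingers move at their own pace and stop on an object; the grip force is fixed at half the most. Time passes only in rows, so rows that repeat a pose let the fingers close. It gives the time, the measured TCP pose, the force, the opening and the grip force at its end, in the units of the state.
- bot.get_obs(): the state, without advancing time (a new reading comes with each control period).
- bot.camera(name): name is "scene" or "top"; returns the picture (420x560x3 uint8, blue, green, red); there is no depth.
- bot.camera_info(name): a dict with "intrinsics" (3x3 intrinsics, pixels), "camera_from_world" (4x4, takes a point from world to camera coordinates). Camera axes: x right, y down, z forward; pixel columns grow to the right and rows downward; lengths in m; the calibration is good to about 2 mm. A picture is of the moment at which its call begins. camera_info takes no time and is no camera call.
- bot.job_done(): hands the job in; it is judged then, once.
Trained networks look in the newest picture that a camera, given by its name, has taken for a name from the list of things; names that differ only in an ending like _2 or _b are one class to them, and where a whole thing is asked for, a point or a joint stands for the part that bears it (a point fixed in the world has none). Each returns a list of dicts, best first, with "confidence" (0 to 1); they miss things now and then, are a little off and sometimes report something else, mostly with a low value. They report only what shows in the picture. A call takes as long as a camera call. They do not tell look-alikes from the thing itself.
- bot.silhouettes(camera, target): "mask" (420x560 bool, what is visible of it) and "uv" ([column, row] in pixels, amid what is visible of it).
- bot.spot_point(camera, target): "uv" ([column, row] in pixels: a listed point, or the origin of a listed thing).
The state is a dict: "clock": time; "joint_pos": joint angles; "joint_vel": joint speeds; "tau": joint torques, N m; "eef_pos": TCP position; "tool_rot": TCP orientation; "ft_force": force on the tool from outside, world axes, zero at the start; "ft_torque": the same for the moment, N m; "grip_width": finger opening in m; "grasp_force": force on a finger pad.
Only numpy, scipy, OpenCV 4.12 (cv2) and the standard library are available. Lean on these libraries where they do the work, as an engineer would, in place of code of your own. Each camera call takes 0.05 s, during which the arm holds its last target. There are 200 camera calls.

## Working session

There is one attempt and no reset: what is moved stays moved. The work goes in short steps, Python scripts to look and compute and a shell command to move; the robot and the scene stay as the last step left them, time stands still between calls to the robot, and variables do not carry over. Pictures are saved under pics/ and viewed, at most 10 in all, crops included, and the job is handed in when it is done.

```bash
mkdir -p pics; cat > h.py <<'E'
import numpy as np,cv2
from workcell import bot
def ray(cam,uv,z):
    i=bot.camera_info(cam);K=np.array(i["intrinsics"]);T=np.array(i["camera_from_world"])
    R,t=T[:3,:3],T[:3,3];c=-R.T@t;d=R.T@np.linalg.inv(K)@np.array([uv[0],uv[1],1.])
    return c+d*(z-c[2])/d[2]
def proj(cam,p):
    i=bot.camera_info(cam);q=np.array(i["camera_from_world"])@np.append(p,1.);q=np.array(i["intrinsics"])@q[:3];return q[:2]/q[2]
E
python3 - <<'E'
from h import *
for c in("top","scene"): cv2.imwrite(f"pics/{c}0.png",bot.camera(c))
np.set_printoptions(precision=3,suppress=True)
for n,z in dict(stand=0,index_mark=.01,turntable=0,peg_0=.055,denture_base=.026,orange_arch=.026,cast_upper=.026,latch_pivot=.038,latch_peg=.068,phone=0,wax_block=0,white_pot=0,capped_jar=0).items():
    for r in bot.spot_point("top",n): print(n,np.round(r["uv"]),round(r["confidence"],2),ray("top",r["uv"],z))
print(bot.get_obs()["eef_pos"],bot.get_obs()["tool_rot"],bot.get_obs()["clock"])
E
```

```text
turntable [230. 202.] 0.77 [0.569 0.12  0.   ]
turntable [273. 249.] 0.49 [0.435 0.    0.   ]
peg_0 [180. 216.] 0.76 [0.525 0.247 0.055]
peg_0 [258. 236.] 0.58 [0.468 0.037 0.055]
peg_0 [239. 160.] 0.56 [0.676 0.087 0.055]
peg_0 [292. 244.] 0.45 [ 0.446 -0.054  0.055]
denture_base [234. 216.] 0.84 [0.527 0.106 0.026]
denture_base [206. 272.] 0.8 [0.374 0.182 0.026]
denture_base [290. 174.] 0.75 [ 0.642 -0.053  0.026]
denture_base [314. 207.] 0.55 [ 0.547 -0.115  0.026]
denture_base [250. 141.] 0.54 [0.739 0.057 0.026]
orange_arch [209. 213.] 0.53 [0.535 0.174 0.026]
cast_upper [230. 189.] 0.73 [0.603 0.117 0.026]
latch_pivot [274. 248.] 0.72 [ 0.436 -0.003  0.038]
latch_peg [292. 244.] 0.8 [ 0.446 -0.054  0.068]
phone [138. 265.] 0.6 [0.397 0.378 0.   ]
wax_block [409. 208.] 0.75 [ 0.542 -0.384  0.   ]
white_pot [390. 271.] 0.57 [ 0.369 -0.322  0.   ]
capped_jar [148. 182.] 0.53 [0.633 0.355 0.   ]
[ 0.128 -0.483  0.253] [0.992 0.129 0.    0.   ] 0.75
```

View pics/top0.png

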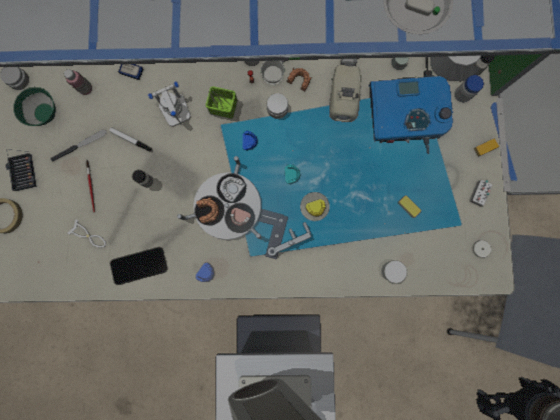

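View pics/scene0.png

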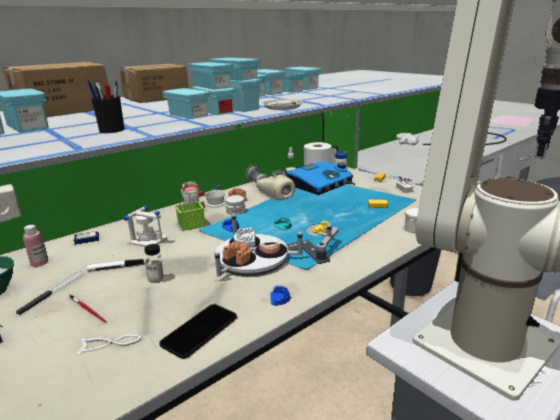

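```bash
python3 - <<'E'
from h import *
im=cv2.imread("pics/top0.png");c=np.array([.556,.124]);s=5
cr=cv2.resize(im[140:260,170:330],None,fx=s,fy=s,interpolation=cv2.INTER_CUBIC)
yaw=np.radians(-13.3);R=np.array([[np.cos(yaw),-np.sin(yaw)],[np.sin(yaw),np.cos(yaw)]])
def d(p,z,col):
    u=proj("top",[*p,z]);cv2.circle(cr,(int((u[0]-169.5)*s),int((u[1]-139.5)*s)),3,col,-1)
for a in(-135.9,104.1,-15.9):d(c+.125*np.array([np.cos(np.radians(a)),np.sin(np.radians(a))]),.076,(0,0,255))
d(c,.024,(0,0,255))
for q,z in(((0,-125),.01),((-90,-155),.044),((-60.3,-201.3),.076)): d(c+R@np.array(q)/1000,z,(0,255,0))
cv2.imwrite("pics/crop0.png",cr)
E
```

```text
(no output)
```

View pics/crop0.png

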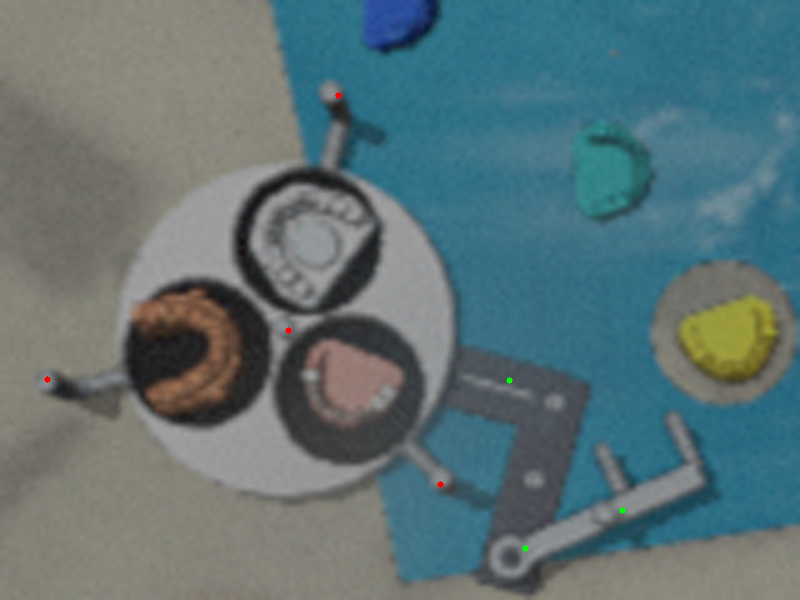

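The denture candidates are pink (240,216), turquoise (291,174), yellow (315,208), and blue (247,143) and (206,272). The pink-gummed piece with white teeth on the turntable is the one meant, because it is the only one of that colour and it rides on a rubber place. Its spoke peg is at crop (440,480). I'll refine the index direction from the line and pivot pixels.

```bash
python3 - <<'E'
from h import *
from scipy.optimize import least_squares
f=lambda u,z: ray("top",(u[0]/5+169.5,u[1]/5+139.5),z)[:2]
def rot(a):return np.array([[np.cos(a),-np.sin(a)],[np.sin(a),np.cos(a)]])
C=f((288,329),.024);P=[f(u,.076) for u in((440,480),(331,92),(47,378))]
L=[f(u,.01) for u in((462,376),(530,395))];V=f((510,556),.044);Q=f((604,510),.076)
def res(p):
    c=p[:2];r=[c-C]
    for k,q in enumerate(P): r.append(c+.125*np.array([np.cos(p[3]+k*2*np.pi/3),np.sin(p[3]+k*2*np.pi/3)])-q)
    r.append(c+rot(p[2])@[-.09,-.155]-V)
    for l in L: r.append([(rot(p[2]).T@(l-c))[0]])
    r.append(c+rot(p[2])@(np.array([-.09,-.155])+.055*np.array([np.cos(p[4]-1),np.sin(p[4]-1)]))-Q)
    return np.concatenate(r)
s=least_squares(res,[.556,.124,-.23,-2.36,0]);p=s.x
np.set_printoptions(precision=4,suppress=True)
print(p,np.degrees(p[2:]));print(s.fun*1000)
c=p[:2];print("peg",c+.125*np.array([np.cos(p[3]),np.sin(p[3])]),"mark",c+rot(p[2])@[0,-.125],"pivot",c+rot(p[2])@[-.09,-.155],"lpeg",V,Q)
print(bot.get_obs()["grip_width"])
E
```

```text
[ 0.5578  0.1254 -0.2807 -2.3586  0.1422] [ -16.085  -135.1372    8.1457]
[ 0.7803  1.1142  0.6573 -0.1627  0.3077 -1.0081 -0.5718  0.931  -0.6231
 -0.8477  0.5622  0.1134  0.0987 -0.2139]
peg [0.4692 0.0372] mark [0.5231 0.0053] pivot [0.4283 0.0014] lpeg [0.429  0.0022] [ 0.4513 -0.0484]
0.08546416551742606
```

```bash
python3 -m inch '[13,23,0,0,0,0.095,0, 26,46,0,0,0,0.19,0, 39,69,0,0,0,0.285,0, 52,92,0,0,0,0.38,0, 65,115,0,0,0,0.475,0, 78,138,0,0,0,0.57,0, 91,161,0,0,0,0.665,0, 104,184,0,0,0,0.76,0]'
python3 -m inch '[13,23,0,0,0,0.095,0, 26,46,0,0,0,0.19,0, 39,69,0,0,0,0.285,0, 52,92,0,0,0,0.38,0, 65,115,0,0,0,0.475,0, 78,138,0,0,0,0.57,0, 91,161,0,0,0,0.665,0, 104,184,0,0,0,0.76,0]'
python3 -m inch '[13,23,0,0,0,0.095,0, 26,46,0,0,0,0.19,0, 39,69,0,0,0,0.285,0, 52,92,0,0,0,0.38,0, 65,115,0,0,0,0.475,0, 78,138,0,0,0,0.57,0, 91,161,0,0,0,0.665,0, 99,176,0,0,0,0.75,0]'
```

```text
clock: 1.42
eef_pos: [0.2323, -0.2982, 0.2535]
tool_rot: [0.872, 0.49, 0.0, 0.0]
ft_force: [1.1, 0.3, -0.1]
grip_width: 0.0001
grasp_force: 0.0
clock: 2.08
eef_pos: [0.3364, -0.1141, 0.2536]
tool_rot: [0.628, 0.778, 0.0, 0.0]
ft_force: [0.9, 0.1, 0.5]
grip_width: 0.0001
grasp_force: 0.0
clock: 2.75
eef_pos: [0.4361, 0.0627, 0.2534]
tool_rot: [0.299, 0.954, 0.0, 0.0]
ft_force: [-0.6, -0.5, -0.4]
grip_width: 0.0002
grasp_force: 0.0
```

```bash
python3 -m inch '[0,0,-24,0,0,0,0, 0,0,-48,0,0,0,0, 0,0,-72,0,0,0,0, 0,0,-96,0,0,0,0, 0,0,-120,0,0,0,0, 0,0,-144,0,0,0,0, 0,0,-168,0,0,0,0, 0,0,-181,0,0,0,0]'
python3 - <<'E'
from h import *
im=bot.camera("top");cv2.imwrite("pics/crop1.png",cv2.resize(im[140:260,170:330],None,fx=5,fy=5,interpolation=cv2.INTER_CUBIC))
print(bot.get_obs()["eef_pos"],bot.get_obs()["ft_force"])
# finger-centre waypoints: peg(theta)-17mm*n
a=np.radians(-34.8);n=np.array([np.cos(a),np.sin(a)])
for t in(-135.1,-130,-125,-120,-115,-110,-106.1):
    r=np.radians(t);print(t,np.round(1000*(np.array([.5578,.1254])+.125*np.array([np.cos(r),np.sin(r)])-.017*n)))
E
```

```text
clock: 3.42
eef_pos: [0.4334, 0.0605, 0.07]
tool_rot: [0.302, 0.953, -0.001, -0.001]
ft_force: [-0.9, -0.4, 0.7]
grip_width: -0.0002
grasp_force: 0.0
[0.43220858 0.06025838 0.06853657] [-0.24008579  0.09134859 -1.94492322]
-135.1 [455.  47.]
-130 [463.  39.]
-125 [472.  33.]
-120 [481.  27.]
-115 [491.  22.]
-110 [501.  18.]
-106.1 [509.  15.]
```

View pics/crop1.png

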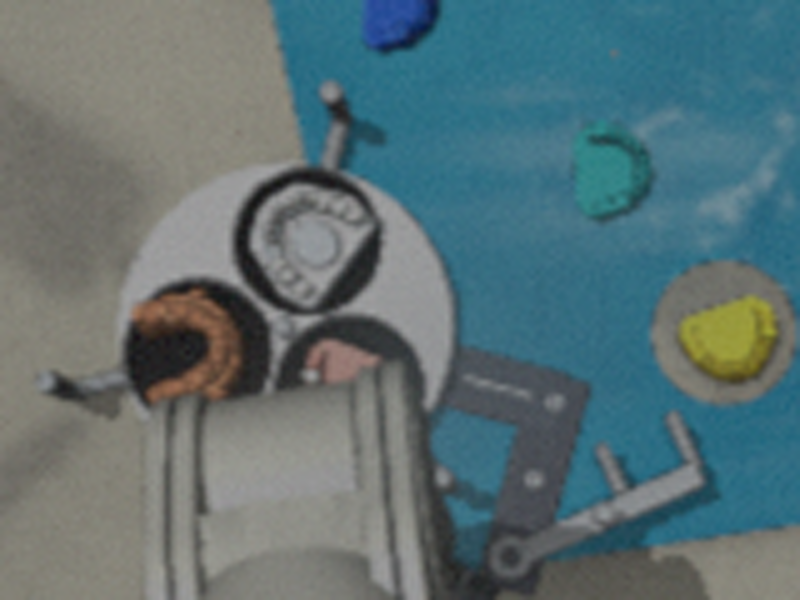

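```bash
python3 -m inch '[6,-3,2,0,0,0,0, 12,-7,2,0,0,0,0, 18,-10,2,0,0,0,0, 22,-12,2,0,0,0,0, 26,-16,2,0,0,0,0, 30,-20,2,0,0,0,0, 35,-23,2,0,0,0,0, 40,-27,2,0,0,0,0]'
python3 -m inch '[5,-3,0,0,0,0,0, 9,-6,0,0,0,0,0, 14,-8,0,0,0,0,0, 18,-10,0,0,0,0,0, 22,-12,0,0,0,0,0, 26,-14,0,0,0,0,0, 26,-14,0,0,0,0,0, 26,-14,0,0,0,0,0]'
cat > look.py <<'E'
import sys
from h import *
im=bot.camera("top");cv2.imwrite(f"pics/{sys.argv[1]}.png",cv2.resize(im[140:260,170:330],None,fx=5,fy=5,interpolation=cv2.INTER_CUBIC))
c=np.array([.5578,.1254])
for n,z in(("peg_0",.055),("denture_base",.026),("latch_peg",.068)):
    for r in bot.spot_point("top",n):
        d=ray("top",r["uv"],z)[:2]-c
        if np.hypot(*d)<.22: print(n,np.round(r["uv"]),round(r["confidence"],2),np.round(d+c,3),"r",round(np.hypot(*d),3),"ang",round(np.degrees(np.arctan2(d[1],d[0])),1))
print(bot.get_obs()["eef_pos"],bot.get_obs()["ft_force"])
E
python3 look.py crop2
```

```text
clock: 4.13
eef_pos: [0.4753, 0.0333, 0.0745]
tool_rot: [0.302, 0.953, 0.0, -0.0]
ft_force: [-1.0, 0.9, 0.7]
grip_width: -0.0002
grasp_force: 0.5
clock: 4.8
eef_pos: [0.5015, 0.0195, 0.0743]
tool_rot: [0.302, 0.953, 0.0, 0.0]
ft_force: [-0.2, -0.5, 0.1]
grip_width: 0.0004
grasp_force: 0.0
peg_0 [218. 158.] 0.87 [0.684 0.146] r 0.127 ang 9.4
peg_0 [188. 235.] 0.84 [0.474 0.226] r 0.131 ang 129.9
denture_base [249. 138.] 0.54 [0.746 0.061] r 0.199 ang -18.9
denture_base [204. 273.] 0.51 [0.373 0.187] r 0.195 ang 161.7
denture_base [292. 172.] 0.48 [ 0.648 -0.059] r 0.205 ang -63.9
latch_peg [291. 246.] 0.5 [ 0.44  -0.051] r 0.212 ang -123.9
[0.50090251 0.0197267  0.07436012] [0.66458461 0.54950151 0.45256802]
```

View pics/crop2.png

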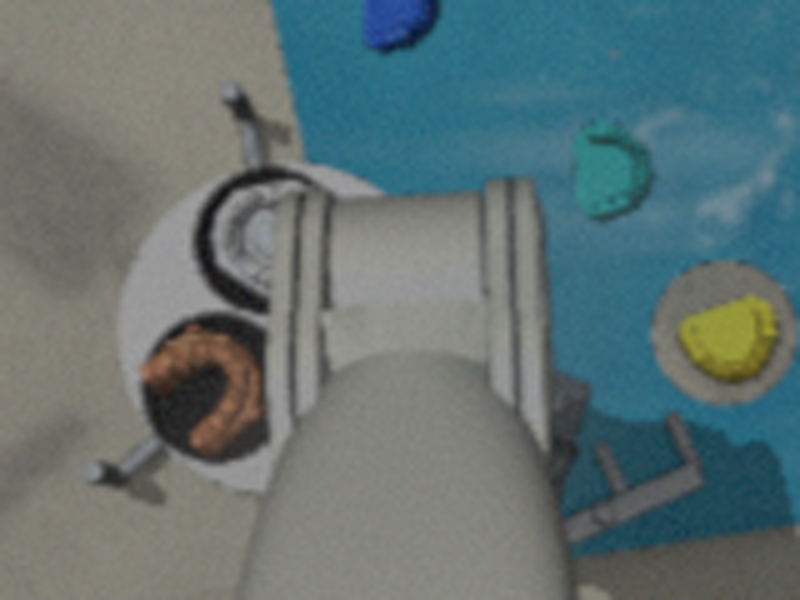

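The peg tops at crop (231,92) and (95,473) put the denture's hidden peg near -110°. It needs about 4° more, then I back off, lift and look.

```bash
python3 -m inch '[3,-2,0,0,0,0,0, 6,-3,0,0,0,0,0, 8,-4,0,0,0,0,0, 8,-4,0,0,0,0,0, 8,-4,0,0,0,0,0, 0,2,0,0,0,0,0, -10,9,0,0,0,0,0, -22,17,0,0,0,0,0]'
python3 -m inch '[0,0,20,0,0,0,0, 0,0,50,0,0,0,0, 0,-20,85,0,0,0,0, -35,-40,90,0,0,0,0, -65,-70,90,0,0,0,0, -95,-100,90,0,0,0,0, -95,-130,90,0,0,0,0, -95,-130,90,0,0,0,0]'
python3 look.py crop3
```

```text
clock: 5.67
eef_pos: [0.4785, 0.0369, 0.0743]
tool_rot: [0.302, 0.953, 0.0, 0.0]
ft_force: [0.9, -0.3, -0.2]
grip_width: 0.0001
grasp_force: 0.0
clock: 6.33
eef_pos: [0.3817, -0.0966, 0.1646]
tool_rot: [0.304, 0.953, -0.001, 0.001]
ft_force: [1.6, 0.0, 1.2]
grip_width: -0.0002
grasp_force: 0.0
peg_0 [270. 217.] 0.9 [0.519 0.005] r 0.126 ang -107.8
peg_0 [217. 160.] 0.77 [0.678 0.147] r 0.122 ang 10.2
peg_0 [192. 239.] 0.64 [0.464 0.215] r 0.13 ang 136.4
denture_base [288. 176.] 0.72 [ 0.636 -0.046] r 0.189 ang -65.6
denture_base [207. 273.] 0.63 [0.373 0.179] r 0.192 ang 163.8
denture_base [241. 212.] 0.57 [0.539 0.086] r 0.044 ang -115.8
denture_base [248. 139.] 0.53 [0.745 0.064] r 0.197 ang -18.0
latch_peg [293. 244.] 0.61 [ 0.446 -0.056] r 0.213 ang -121.7
latch_peg [270. 217.] 0.49 [0.517 0.003] r 0.129 ang -108.6
[ 0.38398385 -0.09280861  0.16436313] [ 0.2441446   0.9049745  -0.20351223]
```

View pics/crop3.png

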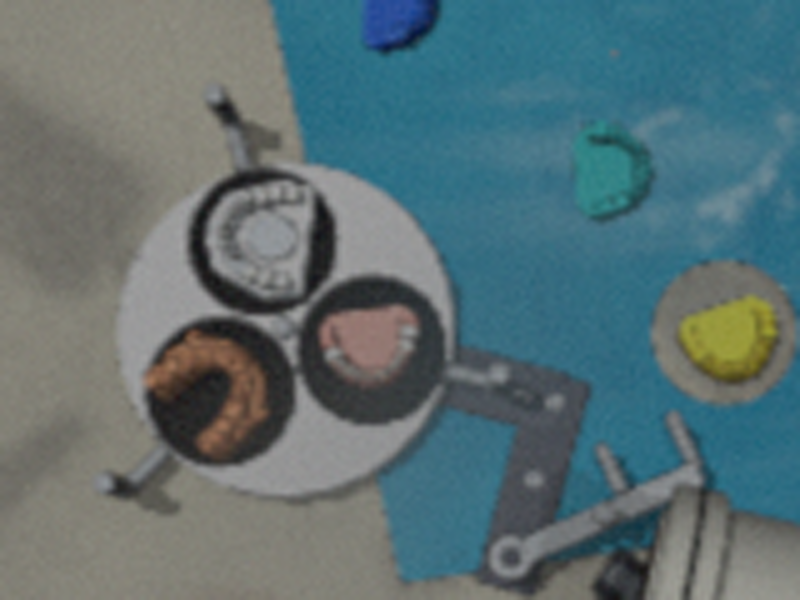

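The denture's peg stands at crop (499,372), about -107° against -106.1° for the index line, so within 3 mm. The denture sits centred on its place at (370,340) and the latch is still open with its push peg at (604,510). Next is the latch.

```bash
python3 -m inch '[20,3,0,0,0,0,0, 42,7,0,0,0,0,0, 42,7,-20,0,0,0,0, 42,7,-40,0,0,0,0, 42,7,-60,0,0,0,0, 42,7,-80,0,0,0,0, 42,7,-90,0,0,0,0, 42,7,-90,0,0,0,0]'
python3 -m inch '[0,0,0,0,0,0,0]'
```

```text
clock: 7.2
eef_pos: [0.4242, -0.0845, 0.0718]
tool_rot: [0.3, 0.954, -0.0, -0.003]
ft_force: [-0.4, 0.1, 0.3]
grip_width: -0.0002
grasp_force: 0.0
clock: 7.28
eef_pos: [0.4257, -0.0851, 0.0738]
tool_rot: [0.301, 0.954, -0.0, -0.001]
ft_force: [-0.1, -0.4, 0.8]
grip_width: -0.0002
grasp_force: 0.0
```

```bash
python3 -m inch '[5,7,0,0,0,0,0, 10,13,0,0,0,0,0, 14,19,0,0,0,0,0, 18,22,0,0,0,0,0, 22,25,0,0,0,0,0, 26,28,0,0,0,0,0, 30,31,0,0,0,0,0, 33,34,0,0,0,0,0]'
python3 -m inch '[3,4,0,0,0,0,0, 5,7,0,0,0,0,0, 7,10,0,0,0,0,0, 8,13,0,0,0,0,0, 9,15,0,0,0,0,0, 10,17,0,0,0,0,0, 10,17,0,0,0,0,0, 10,17,0,0,0,0,0]'
python3 look.py crop4
```

```text
clock: 7.95
eef_pos: [0.4595, -0.0521, 0.0744]
tool_rot: [0.302, 0.953, 0.0, 0.0]
ft_force: [-0.8, -2.3, -0.4]
grip_width: 0.0001
grasp_force: 1.0
clock: 8.62
eef_pos: [0.4689, -0.0348, 0.0742]
tool_rot: [0.301, 0.954, 0.0, -0.0]
ft_force: [0.2, 0.9, 0.1]
grip_width: 0.0
grasp_force: 0.0
peg_0 [268. 217.] 0.89 [0.52  0.011] r 0.12 ang -108.5
peg_0 [189. 241.] 0.83 [0.459 0.222] r 0.138 ang 135.6
denture_base [206. 273.] 0.83 [0.372 0.182] r 0.194 ang 163.1
denture_base [290. 176.] 0.63 [ 0.636 -0.053] r 0.194 ang -66.4
denture_base [192. 239.] 0.59 [0.466 0.222] r 0.133 ang 133.4
denture_base [243. 209.] 0.52 [0.545 0.08 ] r 0.047 ang -105.3
denture_base [249. 139.] 0.46 [0.744 0.063] r 0.197 ang -18.6
[ 0.46889305 -0.03521876  0.07431997] [-1.55391471  0.39993748 -0.54903011]
```

View pics/crop4.png

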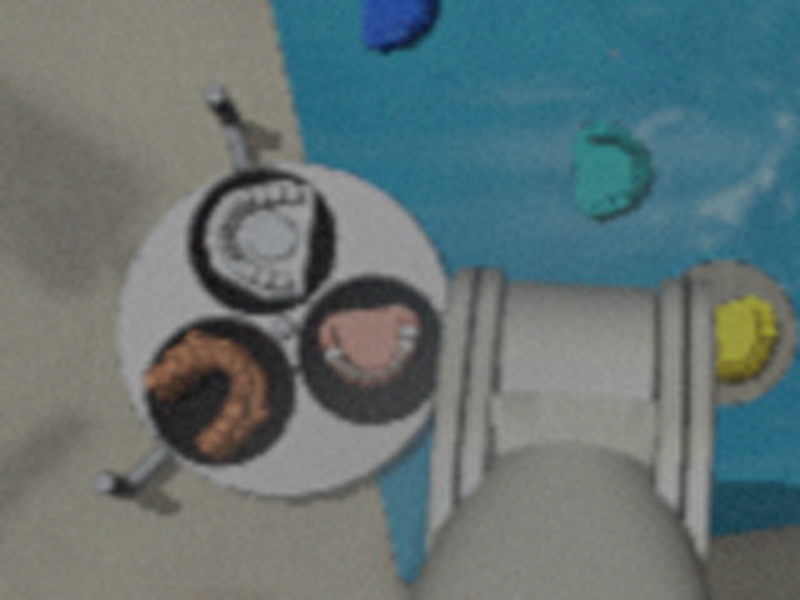

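The table is unmoved, with peg tops still at (215,95) and (107,484), and the finger is about 4 mm short of the computed end. I'll press on in small steps, watching the force for the stop.

```bash
python3 -m inch '[0.5,2,0,0,0,0,0, 1,4,0,0,0,0,0, 1,4,0,0,0,0,0]'
python3 -m inch '[0.3,1,0,0,0,0,0, 0.3,1,0,0,0,0,0]'
python3 -m inch '[0.3,1,0,0,0,0,0, 0.3,1,0,0,0,0,0]'
```

```text
clock: 9.07
eef_pos: [0.47, -0.0314, 0.0743]
tool_rot: [0.302, 0.953, -0.0, 0.0]
ft_force: [-0.8, -1.6, 0.6]
grip_width: 0.0
grasp_force: 0.7
clock: 9.23
eef_pos: [0.4701, -0.0312, 0.0743]
tool_rot: [0.302, 0.953, -0.001, 0.0]
ft_force: [-1.3, -5.0, 0.6]
grip_width: 0.0003
grasp_force: 2.2
clock: 9.4
eef_pos: [0.4701, -0.0311, 0.0743]
tool_rot: [0.302, 0.953, -0.002, 0.0]
ft_force: [-2.1, -7.8, 1.9]
grip_width: -0.0004
grasp_force: 3.6
```

The force rose at exactly the predicted stop position, so I'm backing away.

```bash
python3 -m inch '[-2,-5,0,0,0,0,0, -8,-14,0,0,0,0,0, -15,-25,0,0,0,0,0, -20,-32,10,0,0,0,0, -20,-32,40,0,0,0,0, -20,-32,70,0,0,0,0, -20,-40,100,0,0,0,0, -40,-70,110,0,0,0,0]'
python3 -m inch '[-20,-35,0,0,0,0,0, -40,-70,0,0,0,0,0, -60,-105,0,0,0,0,0, -70,-140,0,0,0,0,0, -70,-150,0,0,0,0,0, -70,-150,0,0,0,0,0]'
python3 look.py crop5
```

```text
clock: 10.07
eef_pos: [0.4354, -0.0984, 0.1897]
tool_rot: [0.299, 0.954, 0.002, 0.005]
ft_force: [1.8, -1.8, -1.4]
grip_width: -0.0
grasp_force: 0.0
clock: 10.57
eef_pos: [0.36, -0.2517, 0.1852]
tool_rot: [0.304, 0.953, -0.0, 0.001]
ft_force: [0.2, 0.9, -0.2]
grip_width: 0.0002
grasp_force: 0.0
peg_0 [193. 237.] 0.93 [0.468 0.213] r 0.125 ang 135.6
peg_0 [149. 182.] 0.71 [0.621 0.333] r 0.217 ang 73.2
peg_0 [213. 159.] 0.67 [0.682 0.159] r 0.129 ang 15.3
peg_0 [271. 215.] 0.58 [0.525 0.002] r 0.127 ang -105.0
denture_base [248. 141.] 0.75 [0.74  0.064] r 0.192 ang -18.7
denture_base [202. 275.] 0.7 [0.368 0.192] r 0.202 ang 160.6
denture_base [240. 211.] 0.54 [0.541 0.087] r 0.042 ang -114.3
denture_base [289. 172.] 0.54 [ 0.647 -0.05 ] r 0.197 ang -63.1
latch_peg [279. 235.] 0.76 [ 0.47  -0.019] r 0.169 ang -121.4
[ 0.36075691 -0.24817683  0.1843637 ] [-0.22198193 -0.65212109  0.70887559]
```

View pics/crop5.png

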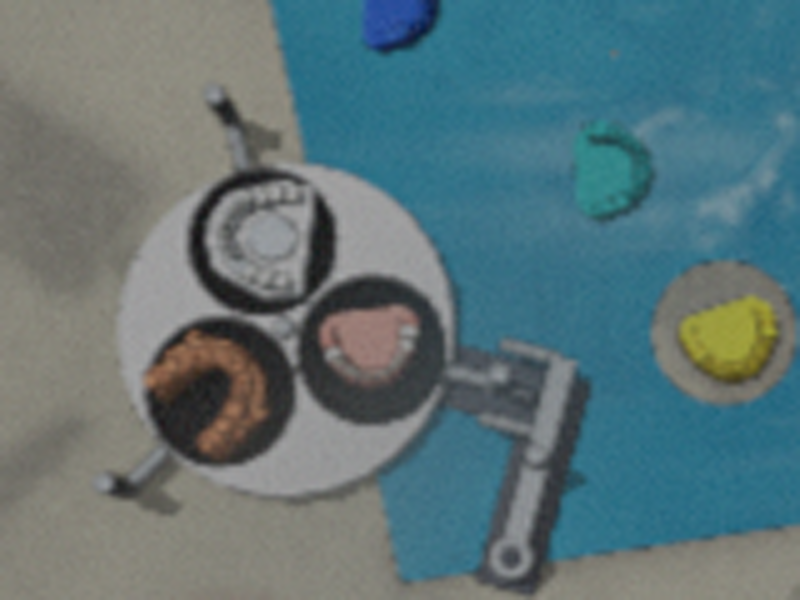

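The fork's prongs at (535,352) and (505,422) straddle the peg at (499,372). The arm points at -16°, along the stand's +x axis, so it is fully in, and the pieces are undisturbed.

```bash
python3 -c "
from workcell import bot
print(bot.job_done())"
```

```text
the job is handed in; nothing more can be done
None
```

The denture is at the index line with its peg within about 3 mm of it, the latch is fully in with its fork round that peg, and the arm has backed clear; I handed the job in at about 11 s, but no verdict was returned.

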